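# Release the eccentric lock and push the tile jig's slide home

## Robot

A 6-joint arm with a two-finger parallel gripper is mounted at the origin on a cart in front of the work surface, level with it; the furniture and walls round the work are solid. World frame = base frame: x ahead of the robot, y to its left, z up, the work surface at z = 0. Lengths are in m, angles in degrees, forces in N, time in s.
With the tool pointing down it reaches from about 0.4 to 0.825 m from the base axis. Payload 7 kg.
Tool frame: the origin (TCP) lies at the very end of the fingers, on their centre line; the grasp point (between the pads) lies 19 mm behind it; z points along the fingers, y is the line along which they close (so a half turn about z gives the same grasp; the last joint's range is limited). The gripper opens to 88 mm and grips with 3 to 60 N. Pads are 19 mm wide; open, the fingers measure 130 mm over their backs; the gripper's body (78 mm by 193 mm) begins 47 mm behind the grasp point.
Start: joints at [81.194, 20.546, 0.682, 0, -70.136, -16.507], TCP at [0.289, 0.61, 0.227] pointing down, gripper open.
Joint ranges: [-176.03, 176.03], [-82.01, 121.73], [-58.28, 71.71], [-173.87, 95.51], [-174.79, -0.11], [-173.66, 173.66]. Speed limits (degrees/s): [136.94, 136.94, 172.46, 180, 180, 180].

## Interface

Orientations are given as [roll, pitch, yaw] about the fixed x, y, z axes, in that order (R = Rz(yaw) Ry(pitch) Rx(roll)).
In Python, from plant import r gives the robot as it stands. The module is installed in compiled form; this text tells all that it offers.
- The arm moves only by the tool jog_arm, never from a script. Its arguments are lists of equal length, an entry for each row: "travel": the shift along the tool's x, y, z each as a share of 50 cm, from -1 to 1, a list of three; "dr": the turn, a rotation vector about the tool's x, y, z each as a share of 360 degrees, from -1 to 1, a list of three; "claw": the opening, from 0 (shut) to 1 (fully open). A call has exactly 10 rows; each row is the pose to reach, as a shift and turn from the pose commanded when the call began, along the tool's axes at that moment, turning the shorter way round; what a row does not reach only later rows make up. A row lasts 1/8 s, in which the tool goes at most 62.5 mm and 10.7 degrees, less where a joint would pass 70% of its speed; a pose out of reach is approached as far as the arm can. A call with a number of a shift or a turn outside -1 to 1 is refused whole. A call with a gripper value outside its range is refused whole. The fingers move at their own pace and stop on an object; "newtons" is the grip in N (left out, the last holds). Time passes only in rows, so rows that repeat a pose let the fingers close, or fill a call up. It gives the time, the measured TCP pose, the force, the opening and the grip force at its end, in the units of the state.
- r.get_state(): the state, without advancing time (a new reading comes with each control period).
- r.capture(name): name is "scene" or "top" or "wrist"; returns a dict with "pixels" (480x640x3 uint8, red, green, blue), "range_z" (480x640 float32, m along the optical axis (not along the pixel's ray), 0 where there is no reading), "fx", "fy", "cx", "cy" (pixels), "dist_coeffs" ([k1, k2, p1, p2, k3] as OpenCV has them; the pictures are not rectified), "position" and "attitude" of the camera in the world; the wrist camera has in their place "hand_eye" (4x4, takes a point from camera to tool coordinates, whose origin is the TCP and whose axes are the flange's). Camera axes: x right, y up, looking along -z (the intrinsics and any distortion apply to the point x, -y, -z); pixel columns grow to the right and rows downward; lengths in m; the calibration is good to about 2 mm. A picture is of the moment at which its call begins: read the wrist's pose just before it.
- r.close_job(): hands the job in; it is judged then, once.
Trained networks look in the newest picture that a camera, given by its name, has taken for a name from the list of things; names that differ only in an ending like _2 or _b are one class to them, and where a whole thing is asked for, a point or a joint stands for the part that bears it (a point fixed in the world has none). Each returns a list of dicts, best first, with "conf" (0 to 1); they miss things now and then, are a little off and sometimes report something else, mostly with a low value. They report only what shows in the picture. A call takes as long as a camera call. They do not tell look-alikes from the thing itself.
- r.boxes_of(name, camera): "extent" ([left, top, right, bottom] in pixels, round what is visible of it).
- r.regions_of(name, camera): "pixels" (480x640 bool, what is visible of it) and "extent" ([left, top, right, bottom] in pixels, round what is visible of it).
- r.tip_of(name, camera): "at" ([column, row] in pixels: a listed point, or the origin of a listed thing).
The state is a dict: "time_s": time; "joints": joint angles; "qd": joint speeds; "joint_torque": joint torques, N m; "tcp_pos": TCP position; "eef_rot": TCP orientation; "contact_force": force on the tool from outside, world axes, zero at the start; "moment": the same for the moment, N m; "gripper_width": finger opening in m; "gripper_force": force on a finger pad.
Only numpy, scipy, OpenCV 4.12 (cv2) and the standard library are available. Lean on these libraries where they do the work, as an engineer would, in place of code of your own. Each camera call takes 0.05 s, during which the arm holds its last target. There are 200 camera calls.

## Task

Square up the test tile in the wooden tile jig. Push the lever of the jig's eccentric cam round with the fingertips until the cam shows its low point to the slide's near cross bar (lever pointing straight ahead, at the fence), and only then push the slide forward by its upright push plate until it is fully home, so that the tile lies square up against the fence. Only push: do not touch the tile itself, lift nothing, and leave the other things on the table where they are.

Things in the scene. Friction and masses are not known exactly. Their poses are not given: they have to be found in the camera images.
- jig: Fixed low wooden jig. Origin on the cam's upright pivot axis, at table level; x = the slide's forward direction (away from the robot, to the fence), y left, z up. Base board 15 mm thick, from x = -80 to 140 and y = -66 to 66 mm; side rails with metal strips up to 33 mm above the table; the fence is the wooden bar across the far end, near face at x = 123 mm, 33 mm high.
- fence_face (a point): Middle of the fence's near face, 18.5 mm above the table; axes as the jig's.
- cam_pivot (a point): Pivot of the cam, 22 mm above the table (jig x = y = 0). The cam is a steel disc, radius 28 mm, lying inside the slide's frame; its centre is 15 mm off the pivot, towards the lever, so the high side is under the lever. While the high side faces the slide's near cross bar (lever back, towards the robot) the slide is blocked after 9 mm at most.
- cam (a joint): Angle of cam and lever about the pivot (rad), -3.6 to 3.6 (stops). 0: lever straight back (jig -x); positive anticlockwise seen from above: +1.57 lever right (-y), -1.57 left (+y). +3.14 and -3.14 are both the low point, lever straight ahead (+x); up to 0.5 rad off the slide still goes home. Starts within 1.05 of 0, either side. Needs about 4 N at the peg; stays where it is left.
- lever_peg (a point): Middle of the upright wooden peg (18 mm in diameter, 70 to 100 mm above the table) on the end of the cam's lever, 74 mm from the pivot. The lever is a flat dark bar 14 mm wide, underside 60 mm and top 70 mm above the table, reaching 82 mm from the pivot. Nothing else under the lever's sweep is higher than 55 mm.
- slide (a joint): Travel of the slide forward along the jig's x (m): starts within 0.003 of 0 (back), 0.029 is fully home, at a firm stop. Friction about 2.5 N; it stays where it is left.
- push_plate (a point): Middle of the near face of the slide's upright push plate: 80 mm wide (along jig y), 28 to 55 mm above the table; moves with the slide (jig x = -64 mm when back, -35 mm when home). The 15 mm high board behind it is clear between the rails. The slide is an aluminium frame round the cam, 108 mm wide, top 28.5 mm above the table; its far cross bar pushes the tile.
- tile: The test tile (62 x 32 x 7 mm) lying flat on the jig's board between slide and fence, long side roughly across the jig; origin at the centre of its underside, x along its long side, y along its short side. When the slide is home, 34 mm are left between slide and fence.
- stamp_a: Bystander: wooden stamp, 21 mm thick and 56 mm tall, standing left of the jig; origin at its foot.
- stamp_b: Bystander: wooden stamp, 21 mm thick and 56 mm tall, standing right of the jig; origin at its foot.
- spare_tile: Bystander: test tile 62 x 32 x 7 mm lying on the table right of the jig; origin at its underside.
- pot_lid: Bystander: white pot lid, 70 mm across, 41 mm high, on the table; origin at its underside.
- spray_bottle: Bystander: spray bottle, 212 mm tall, at the right edge of the table; origin at its foot.
- slip_trailer: Bystander: squeeze bottle with a pointed spout, 188 mm tall, at the right edge of the table; origin at its foot.
- clay_ball: Bystander: ball of clay about 50 mm across on the table's near right part; origin at its underside.
- rib: Bystander: flat oval wooden rib, 104 x 55 x 8 mm, lying on the right of the table; origin at its underside.
There are look-alikes about, which are no part of the job. Leave any black look-alike of the tile alone.

How it is judged:
By the outcome, as a careful person would: the job done as asked, in the order asked, and still so for the second after the job is handed in, with the robot touching nothing.
It also fails if it takes over 54 s, if anything falls off the work surface, if the arm or the gripper's body presses on something with over 40 N, if the wrist force passes 120 N, or if a joint passes its speed limit or range.

## Working session

There is one attempt and no reset: what is moved stays moved. The work goes in short steps, Python scripts to look and compute and a tool call to move; the robot and the scene stay as the last step left them, time stands still between calls to the robot, and variables do not carry over. Pictures are saved under pics/ and viewed, at most 10 in all, crops included, and the job is handed in when it is done.

Besides the shell and the picture viewer there is one more tool, called after "Call:" as a command line: name --argument value ..., lists and objects as JSON in quotes. jog_arm: Moves the arm, as the interface text tells. Its arguments: {"type":"object","properties":{"travel":{"type":"array"},"dr":{"type":"array"},"claw":{"type":"array"},"newtons":{"type":"number"}},"required":["travel","dr","claw"]}

```bash
mkdir -p pics
cat > h.py <<'E'
import numpy as np, cv2
from scipy.spatial.transform import Rotation as R
from plant import r
def att(a):
    a=np.array(a,float)
    if a.shape==(3,3): return a
    if a.size==4: return R.from_quat(a).as_matrix()
    return R.from_euler('xyz',a,degrees=True).as_matrix()
def pose(c):
    if 'hand_eye' in c:
        s=c['s']; T=np.eye(4);T[:3,:3]=att(s['eef_rot']);T[:3,3]=s['tcp_pos'];T=T@np.array(c['hand_eye']);return T[:3,:3],T[:3,3]
    return att(c['attitude']),np.array(c['position'])
def K(c): return np.array([[c['fx'],0,c['cx']],[0,c['fy'],c['cy']],[0,0,1.]])
def cap(n):
    s=r.get_state(); c=r.capture(n); c['s']=s; return c
def rays(c,uv):
    p=cv2.undistortPoints(np.array(uv,float).reshape(-1,1,2),K(c),np.array(c['dist_coeffs'],float))[:,0]
    return np.c_[p[:,0],-p[:,1],-np.ones(len(p))]
def at_z(c,uv,z):
    Rm,t=pose(c); d=rays(c,uv)@Rm.T
    return t+d*((z-t[2])/d[:,2])[:,None]
def at_depth(c,uv):
    Rm,t=pose(c); d=rays(c,uv); q=np.round(np.array(uv).reshape(-1,2)).astype(int)
    return t+(d*c['range_z'][q[:,1],q[:,0]][:,None])@Rm.T
def save(c,f,crop=None,scale=1):
    im=c['pixels'][:,:,::-1]
    if crop: im=im[crop[1]:crop[3],crop[0]:crop[2]]
    cv2.imwrite('pics/'+f,cv2.resize(im,None,fx=scale,fy=scale))
E
python3 - <<'E'
from h import *
print(r.get_state())
for n in('scene','top'):
    c=cap(n); save(c,n+'1.png'); print(n,c['position'],c['attitude'])
    for k in('cam_pivot','lever_peg','push_plate','fence_face','tile'):
        for d in r.tip_of(k,n)[:3]: print(k,d['conf'],d['at'],at_depth(c,d['at'])[0].round(3))
E
```

```text
{'time_s': 0.0, 'joints': array([ 8.11932886e+01,  2.05900266e+01,  6.34708772e-01, -1.85322245e-02,
       -7.01351954e+01, -1.65056779e+01]), 'qd': array([-0.00801932, -0.04630007, -0.02006313, -0.00905841,  0.03645707,
       -0.0688848 ]), 'joint_torque': array([ 1.12585494e-03, -5.82714951e+01,  2.93047857e+01,  6.99664369e+00,
        6.93904716e-03, -1.66024356e-04]), 'tcp_pos': array([0.28843844, 0.60974478, 0.22565067]), 'eef_rot': array([ 1.79908267e+02, -9.01430932e-03, -2.53186930e+01]), 'contact_force': array([ 0.31424933, -0.05833168, -0.33131282]), 'moment': array([ 0.00754652, -0.08216254, -0.03186864]), 'gripper_force': 0.0, 'gripper_width': 0.08771366405328605}
scene [-0.0133875  -0.3956259   0.63564535] [ 54.32491858   0.28037496 -59.587791  ]
cam_pivot 0.95 [247.4, 270.6] [0.549 0.089 0.029]
cam_pivot 0.45 [229.1, 279.4] [0.499 0.093 0.042]
lever_peg 0.84 [223.0, 264.8] [0.489 0.094 0.084]
push_plate 0.88 [230.0, 278.6] [0.498 0.089 0.046]
fence_face 0.94 [286.1, 238.9] [0.683 0.086 0.022]
tile 0.32 [249.4, 270.4] [0.551 0.086 0.029]
top [ 0.38500499 -0.01760662  1.14770794] [ 1.25049955e+01  2.65153347e-02 -9.30085210e+01]
cam_pivot 0.66 [270.5, 273.3] [0.556 0.084 0.075]
cam_pivot 0.62 [326.7, 271.8] [ 0.564 -0.028  0.009]
lever_peg 0.65 [261.9, 306.9] [0.489 0.101 0.095]
push_plate 0.67 [266.0, 306.4] [0.489 0.092 0.102]
fence_face 0.91 [273.0, 218.9] [0.683 0.081 0.013]
fence_face 0.59 [220.5, 264.8] [0.583 0.188 0.048]
tile 0.72 [318.1, 144.5] [ 0.849 -0.024  0.01 ]
tile 0.68 [268.3, 232.2] [0.652 0.091 0.024]
tile 0.4 [325.6, 309.5] [ 0.484 -0.021  0.026]
```

View pics/scene1.png

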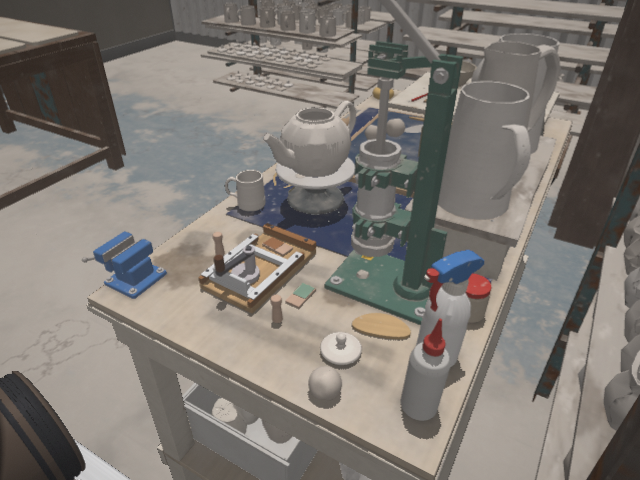

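View pics/top1.png

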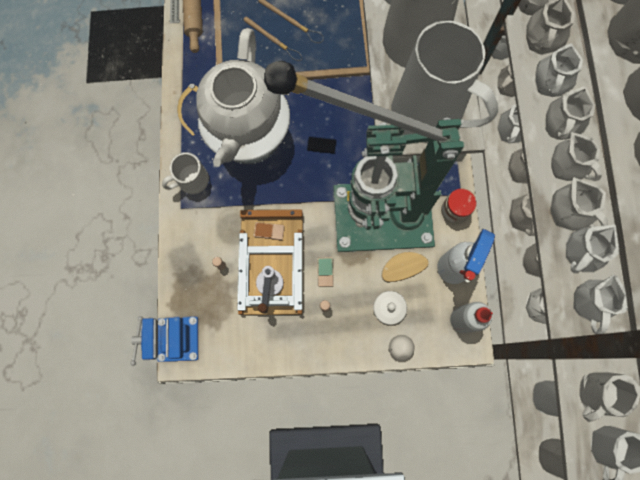

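The scene view shows the jig at about (258,268), its peg at (222,262) and its tile at (278,244). In the top view the jig is at (270,262), with the lever running from (269,275) to (264,307).

Things that could be taken for the tile: the brown tile in the jig (270,232), the green and brown spare tile (326,272) and the black look-alike (322,145). I choose the one in the jig at (270,232). The close crop below checks that.

Run:
```python
from h import *
c=cap('top'); save(c,'top2.png',(210,195,350,330),5)
for k in('cam','slide','jig','stamp_a','stamp_b','push_plate'):
    for d in r.boxes_of(k,'top')[:2]: print(k,d['conf'],d['extent'])
```

```text
cam 0.96 [259.7, 264.3, 283.3, 313.4]
cam 0.58 [446.7, 301.4, 490.2, 334.6]
slide 0.79 [246.8, 247.3, 297.6, 303.8]
slide 0.37 [240.0, 210.2, 303.1, 311.5]
jig 0.59 [237.1, 209.0, 303.2, 316.6]
stamp_a 0.63 [210.5, 256.8, 223.5, 272.9]
stamp_a 0.43 [239.1, 209.4, 305.8, 317.3]
stamp_b 0.63 [210.5, 256.8, 223.5, 272.9]
stamp_b 0.43 [239.1, 209.4, 305.8, 317.3]
push_plate 0.64 [244.8, 245.2, 297.2, 306.8]
push_plate 0.54 [373.4, 290.5, 406.2, 323.8]
```

View pics/top2.png

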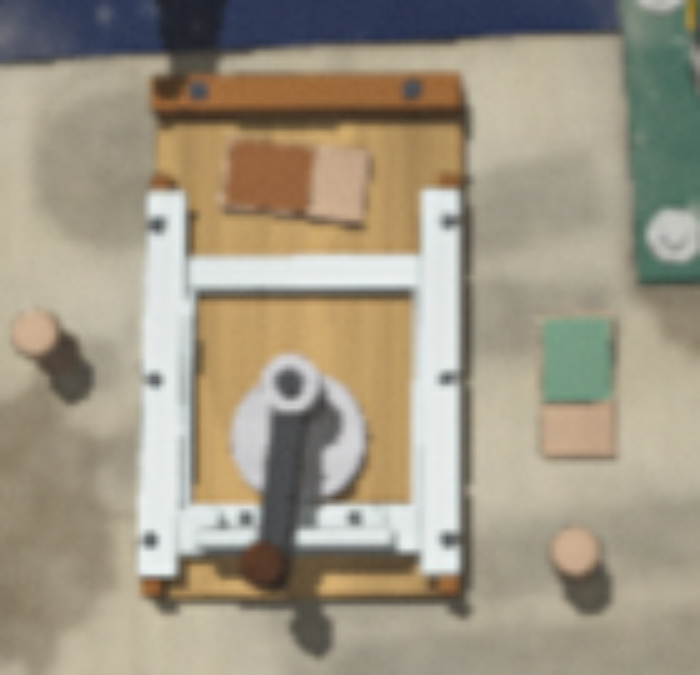

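The crop shows the jig with its fence at the far end, crop (308,92). The brown tile lies at (297,180), the cam hub at (291,380) and the peg at (263,562), so the lever points nearly straight back. The stamps at (35,332) and (575,550) and the spare tile at (578,388) are outside the jig.

Run:
```python
from h import *
c=cap('top')
f=lambda u,v:(210+(u-2)/5,195+(v-2)/5)
for n,u,v,z in [('fenceL',152,110,.033),('fenceR',463,112,.033),('hub',291,378,.07),('peg',263,562,.1),('tl',145,575,.033),('tr',462,577,.033),('fl',150,190,.033),('fr',455,187,.033),('bL',140,598,.015),('bR',463,598,.015),('plateTop l',195,527,.055),('r',393,527,.055),('stampa',35,332,.056),('stampb',575,550,.056)]:
    print(n,at_z(c,[f(u,v)],z)[0].round(4),at_depth(c,[f(u,v)])[0].round(4))
```

```text
fenceL [0.6868 0.1484 0.033 ] [0.695  0.1529 0.0026]
fenceR [0.679  0.0176 0.033 ] [0.6822 0.018  0.0208]
hub [0.5636 0.0895 0.07  ] [0.5624 0.0888 0.0772]
peg [0.4882 0.0994 0.1   ] [0.4886 0.0999 0.0956]
tl [0.4919 0.1551 0.033 ] [0.4922 0.1556 0.0293]
tr [0.4846 0.0264 0.033 ] [0.4866 0.0273 0.0103]
fl [0.6523 0.1498 0.033 ] [0.6522 0.1498 0.0335]
fr [0.6468 0.0223 0.033 ] [0.6484 0.0226 0.0262]
bL [0.4842 0.1601 0.015 ] [ 0.4856  0.1626 -0.0006]
bR [0.4776 0.0271 0.015 ] [0.4787 0.0277 0.0008]
plateTop l [0.5079 0.1312 0.055 ] [0.5107 0.1347 0.0299]
r [0.5039 0.0522 0.055 ] [0.507  0.054  0.0263]
stampa [0.5901 0.1943 0.056 ] [0.5903 0.1944 0.0552]
stampb [ 0.4909 -0.0198  0.056 ] [ 0.4909 -0.0198  0.0558]
```

```bash
cat > plan.py <<'E'
from h import *
# commanded pose start: p, yaw ; prints rows for target list of (x,y,z,yaw)
def rows(p,yaw,targets):
    Rm=R.from_euler('xyz',[180,0,yaw],degrees=True)
    tr=[(Rm.inv().apply(np.array(t[:3])-p)/.5).round(4).tolist() for t in targets]
    dr=[[0,0,round(-(t[3]-yaw)/360,4)] for t in targets]
    print('travel',tr); print('dr',dr)
def endpose(p,yaw,tr,dz):
    Rm=R.from_euler('xyz',[180,0,yaw],degrees=True)
    return p+Rm.apply(np.array(tr)*.5), yaw-360*dz
PIV=np.array([.561,.0893]); JY=-2.6
E
python3 - <<'E'
from plan import *
c=cap('top')
v,u=np.mgrid[0:480:2,0:640:2]; uv=np.c_[u.ravel(),v.ravel()].astype(float)
P=at_depth(c,uv); 
for x0 in np.arange(.4,.9,.05):
    print(round(x0,2),[round(float(P[(P[:,0]>=x0)&(P[:,0]<x0+.05)&(P[:,1]>=y)&(P[:,1]<y+.05),2].max(initial=-1)),2) for y in np.arange(-.1,.4,.05)])
p=np.array([.289,.61,.227])
rows(p,-25.32,[(.483,.06,.18,81.68)])
E
```

```text
0.4 [0.0, 0.01, 0.01, 0.01, 0.0, 0.01, 0.02, 0.08, 0.08, 0.06]
0.45 [0.01, 0.06, 0.04, 0.1, 0.1, 0.04, 0.02, 0.08, 0.08, 0.03]
0.5 [0.01, 0.05, 0.04, 0.07, 0.07, 0.04, 0.0, 0.01, 0.0, -1.0]
0.55 [0.01, 0.01, 0.04, 0.08, 0.04, 0.06, 0.06, 0.01, 0.01, -1.0]
0.6 [0.27, 0.01, 0.04, 0.03, 0.04, 0.03, 0.01, 0.01, 0.01, -1.0]
0.65 [0.57, 0.62, 0.64, 0.04, 0.04, 0.03, 0.01, 0.01, 0.01, -1.0]
0.7 [0.29, 0.01, 0.01, 0.01, 0.21, 0.23, 0.01, 0.01, 0.0, -1.0]
0.75 [0.02, 0.01, 0.01, 0.1, 0.21, 0.22, 0.09, 0.09, 0.07, -1.0]
0.8 [0.01, 0.02, 0.1, 0.22, 0.23, 0.23, 0.16, 0.09, 0.01, -1.0]
0.85 [0.01, 0.01, 0.18, 0.23, 0.23, 0.23, 0.2, 0.01, 0.01, -1.0]
travel [[0.8212, 0.8284, 0.094]]
dr [[0, 0, -0.2972]]
```

Call:
jog_arm --travel '[[0.82,0.83,0.094],[0.82,0.83,0.094],[0.82,0.83,0.094],[0.82,0.83,0.094],[0.82,0.83,0.094],[0.82,0.83,0.094],[0.82,0.83,0.094],[0.82,0.83,0.094],[0.82,0.83,0.094],[0.82,0.83,0.094]]' --dr '[[0,0,-0.297],[0,0,-0.297],[0,0,-0.297],[0,0,-0.297],[0,0,-0.297],[0,0,-0.297],[0,0,-0.297],[0,0,-0.297],[0,0,-0.297],[0,0,-0.297]]' --claw '[0,0,0,0,0,0,0,0,0,0]'

```text
time_s: 2.3
tcp_pos: [0.4812, 0.0619, 0.1801]
eef_rot: [180.0, -0.0, 76.7]
contact_force: [0.0, 0.5, 0.8]
gripper_width: 0.0006
gripper_force: 0.0
```

Run:
```python
from plan import *
c=cap('top'); 
s=r.get_state(); print(s['tcp_pos'],s['eef_rot'],s['joints'],s['gripper_width'])
c=cap('wrist'); print(np.array(c['hand_eye']).round(3)); save(c,'w1.png')
for k in('cam_pivot','lever_peg','push_plate'):
    for d in r.tip_of(k,'wrist')[:2]: print(k,d['conf'],d['at'],at_depth(c,d['at'])[0].round(4))
```

```text
[0.48138245 0.05842912 0.17940538] [-1.79971135e+02  7.70676891e-02  7.75225609e+01] [ 3.02512154e+01  4.73455105e+00 -2.65909113e+01  4.33113312e-02
 -5.87480406e+01  1.37248832e+02] 0.0003166488039748601
[[ 0.001  0.958  0.288  0.078]
 [ 1.    -0.001  0.001 -0.001]
 [ 0.001  0.288 -0.958 -0.16 ]
 [ 0.     0.     0.     1.   ]]
cam_pivot 0.9 [395.3, 172.3] [0.5502 0.0974 0.0718]
lever_peg 0.83 [313.4, 187.8] [0.4861 0.1033 0.1016]
push_plate 0.71 [327.5, 186.3] [0.4959 0.0981 0.0718]
```

Run:
```python
from plan import *
p,y=endpose(np.array([.289,.61,.227]),-25.32,[.82,.83,.094],-.297); print(p,y)
e=lambda a:np.array([np.cos(np.radians(a)),np.sin(np.radians(a))])
T1=[(.482,.056,.08,82)]
rows(p,y,T1)
def tcp(f):
    P=PIV+.074*e(f)
    psi=max(f-90,0)
    return (*(P-.0185*e(psi)),.08,psi)
T=[tcp(f) for f in (172,165,157,149,141,133,125,117,110,110)]
rows(np.array([.482,.056,.08]),y,T); print(np.round(T,3))
T2=[tcp(f) for f in (103,96,90,83,76,69,62,55,48,48)]
rows(np.array(T[-1][:3]),20,T2); print(np.round(T2,3))
```

```text
[0.48212819 0.05952157 0.18      ] 81.6
travel [[-0.007, 0.0008, 0.2]]
dr [[0, 0, -0.0011]]
travel [[0.0509, -0.0012, -0.0], [0.0692, -0.0047, -0.0], [0.0905, -0.006, -0.0], [0.1117, -0.0043, -0.0], [0.1325, 0.0004, 0.0], [0.1524, 0.0078, 0.0], [0.1711, 0.018, 0.0], [0.1882, 0.0307, 0.0], [0.2016, 0.0436, 0.0], [0.2016, 0.0436, 0.0]]
dr [[0, 0, -0.0011], [0, 0, 0.0183], [0, 0, 0.0406], [0, 0, 0.0628], [0, 0, 0.085], [0, 0, 0.1072], [0, 0, 0.1294], [0, 0, 0.1517], [0, 0, 0.1711], [0, 0, 0.1711]]
[[4.85e-01 8.10e-02 8.00e-02 8.20e+01]
 [4.85e-01 9.10e-02 8.00e-02 7.50e+01]
 [4.86e-01 1.01e-01 8.00e-02 6.70e+01]
 [4.88e-01 1.12e-01 8.00e-02 5.90e+01]
 [4.92e-01 1.21e-01 8.00e-02 5.10e+01]
 [4.97e-01 1.31e-01 8.00e-02 4.30e+01]
 [5.03e-01 1.39e-01 8.00e-02 3.50e+01]
 [5.11e-01 1.47e-01 8.00e-02 2.70e+01]
 [5.18e-01 1.53e-01 8.00e-02 2.00e+01]
 [5.18e-01 1.53e-01 8.00e-02 2.00e+01]]
travel [[0.0183, -0.0034, -0.0], [0.0369, -0.0046, -0.0], [0.0529, -0.0037, -0.0], [0.0694, 0.0035, 0.0], [0.085, 0.0126, 0.0], [0.0993, 0.0236, 0.0], [0.1122, 0.0363, 0.0], [0.1235, 0.0505, 0.0], [0.1329, 0.0659, 0.0], [0.1329, 0.0659, 0.0]]
dr [[0, 0, 0.0194], [0, 0, 0.0389], [0, 0, 0.0556], [0, 0, 0.0556], [0, 0, 0.0556], [0, 0, 0.0556], [0, 0, 0.0556], [0, 0, 0.0556], [0, 0, 0.0556], [0, 0, 0.0556]]
[[ 0.526  0.157  0.08  13.   ]
 [ 0.535  0.161  0.08   6.   ]
 [ 0.543  0.163  0.08   0.   ]
 [ 0.552  0.163  0.08   0.   ]
 [ 0.56   0.161  0.08   0.   ]
 [ 0.569  0.158  0.08   0.   ]
 [ 0.577  0.155  0.08   0.   ]
 [ 0.585  0.15   0.08   0.   ]
 [ 0.592  0.144  0.08   0.   ]
 [ 0.592  0.144  0.08   0.   ]]
```

View pics/w1.png

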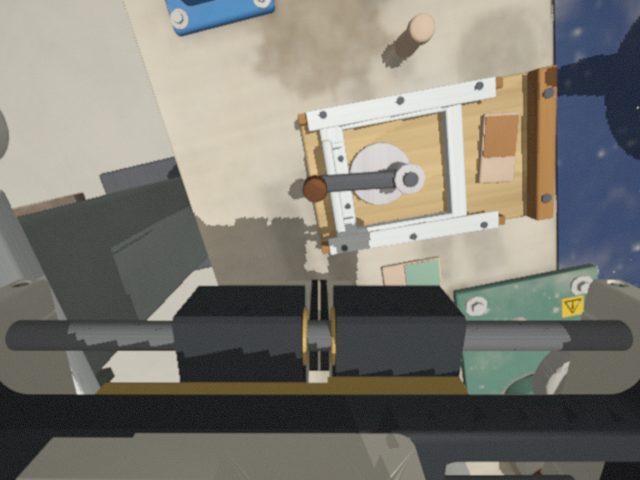

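The wrist view shows the peg at (315,188) and the hub at (408,180), with the closed fingers at (320,340) on the right-hand side of the peg. Descend and sweep it left.

Call:
jog_arm --travel '[[-0.007,0.0008,0.1],[-0.007,0.0008,0.15],[-0.007,0.0008,0.2],[-0.007,0.0008,0.2],[0.044,-0.0004,0.2],[0.044,-0.0004,0.2],[0.044,-0.0004,0.2],[0.044,-0.0004,0.2],[0.044,-0.0004,0.2],[0.044,-0.0004,0.2]]' --dr '[[0,0,0],[0,0,0],[0,0,0],[0,0,0],[0,0,0],[0,0,0],[0,0,0],[0,0,0],[0,0,0],[0,0,0]]' --claw '[0,0,0,0,0,0,0,0,0,0]'

```text
time_s: 3.8
tcp_pos: [0.4858, 0.0849, 0.08]
eef_rot: [180.0, -0.0, 76.4]
contact_force: [0.6, 0.4, -0.5]
gripper_width: 0.0004
gripper_force: 0.0
```

```bash
cat >> plan.py <<'E'
e=lambda a:np.array([np.cos(np.radians(a)),np.sin(np.radians(a))])
def tcp(f):
    P=PIV+.074*e(f); psi=max(f-90,0)
    return (*(P-.0185*e(psi)),.08,psi)
E
python3 - <<'E'
from plan import *
rows(np.array([.4858,.0849,.08]),76.4,[tcp(f) for f in (165,157,149,141,133,125,118,112,112,112)])
E
```

```text
travel [[0.0105, -0.0047, -0.0], [0.0316, -0.0079, -0.0], [0.0529, -0.0082, -0.0], [0.074, -0.0055, -0.0], [0.0945, 0.0002, 0.0], [0.114, 0.0086, 0.0], [0.13, 0.0182, 0.0], [0.1427, 0.0279, 0.0], [0.1427, 0.0279, 0.0], [0.1427, 0.0279, 0.0]]
dr [[0, 0, 0.0039], [0, 0, 0.0261], [0, 0, 0.0483], [0, 0, 0.0706], [0, 0, 0.0928], [0, 0, 0.115], [0, 0, 0.1344], [0, 0, 0.1511], [0, 0, 0.1511], [0, 0, 0.1511]]
```

Call:
jog_arm --travel '[[0.01,-0.005,0],[0.032,-0.008,0],[0.053,-0.008,0],[0.074,-0.005,0],[0.094,0,0],[0.114,0.009,0],[0.13,0.018,0],[0.143,0.028,0],[0.143,0.028,0],[0.143,0.028,0]]' --dr '[[0,0,0.004],[0,0,0.026],[0,0,0.048],[0,0,0.071],[0,0,0.093],[0,0,0.115],[0,0,0.134],[0,0,0.151],[0,0,0.151],[0,0,0.151]]' --claw '[0,0,0,0,0,0,0,0,0,0]'

```text
time_s: 5.05
tcp_pos: [0.5158, 0.1514, 0.0797]
eef_rot: [-180.0, 0.0, 22.1]
contact_force: [-2.4, 1.4, 0.0]
gripper_width: 0.0008
gripper_force: 1.0
```

Run:
```python
from plan import *
s=r.get_state(); p=s['tcp_pos']; print(p,s['eef_rot'],s['contact_force'],s['joints'].round(1))
c=cap('wrist'); save(c,'w2.png')
for k in('cam_pivot','lever_peg'):
    for d in r.tip_of(k,'wrist')[:2]: print(k,d['conf'],d['at'],at_depth(c,d['at'])[0].round(4))
rows(p,s['eef_rot'][2],[tcp(f) for f in (106,99,92,85,78,71,64,57,50,50)])
```

```text
[0.51583851 0.15142606 0.07970318] [-1.79985488e+02  5.54562631e-03  2.21316083e+01] [-2.37851719  1.3514731   0.00856414] [ 37.2  16.  -27.5  -0.  -46.5  74.9]
cam_pivot 0.93 [429.1, 234.0] [0.5621 0.1012 0.051 ]
lever_peg 0.96 [315.9, 260.8] [0.5387 0.1626 0.1001]
travel [[0.0159, -0.002, -0.0006], [0.0344, -0.0034, -0.0006], [0.0531, -0.0026, -0.0006], [0.0701, 0.0035, -0.0006], [0.0856, 0.0127, -0.0006], [0.0999, 0.0237, -0.0006], [0.1128, 0.0364, -0.0006], [0.124, 0.0506, -0.0006], [0.1334, 0.066, -0.0006], [0.1334, 0.066, -0.0006]]
dr [[0, 0, np.float64(0.017)], [0, 0, np.float64(0.0365)], [0, 0, np.float64(0.0559)], [0, 0, np.float64(0.0615)], [0, 0, np.float64(0.0615)], [0, 0, np.float64(0.0615)], [0, 0, np.float64(0.0615)], [0, 0, np.float64(0.0615)], [0, 0, np.float64(0.0615)], [0, 0, np.float64(0.0615)]]
```

View pics/w2.png

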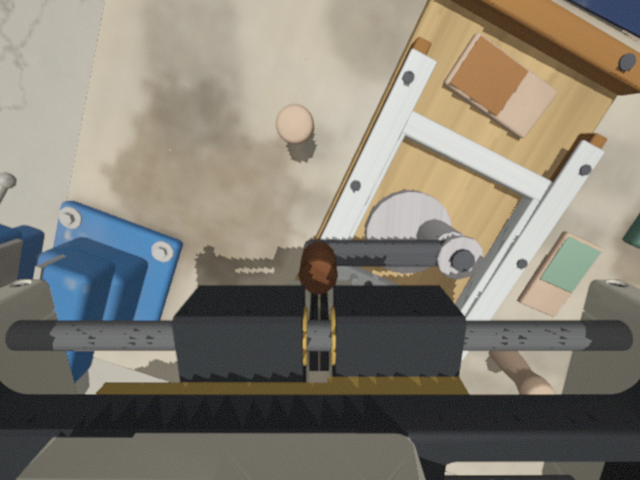

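The peg at (318,265) is centred on the closed fingers and the lever now points left. Continue round.

Call:
jog_arm --travel '[[0.016,-0.002,0],[0.034,-0.003,0],[0.053,-0.003,0],[0.07,0.003,0],[0.086,0.013,0],[0.1,0.024,0],[0.113,0.036,0],[0.124,0.05,0],[0.133,0.066,0],[0.133,0.066,0]]' --dr '[[0,0,0.017],[0,0,0.036],[0,0,0.056],[0,0,0.061],[0,0,0.061],[0,0,0.061],[0,0,0.061],[0,0,0.061],[0,0,0.061],[0,0,0.061]]' --claw '[0,0,0,0,0,0,0,0,0,0]'

```text
time_s: 6.45
tcp_pos: [0.5906, 0.1455, 0.0799]
eef_rot: [-180.0, -0.0, 0.1]
contact_force: [-0.7, -0.4, 0.2]
gripper_width: 0.0002
gripper_force: 0.1
```

Run:
```python
from plan import *
s=r.get_state(); p=s['tcp_pos']; print(p,s['eef_rot'],s['contact_force'],s['joints'].round(1))
c=cap('wrist')
for k in('cam_pivot','lever_peg'):
    for d in r.tip_of(k,'wrist')[:2]: print(k,d['conf'],d['at'],at_depth(c,d['at'])[0].round(4),at_z(c,[d['at']],.1)[0].round(4))
# teapot spout: high points in top view
c=cap('top'); v,u=np.mgrid[0:480,0:640]; P=at_depth(c,np.c_[u.ravel(),v.ravel()].astype(float))
m=(P[:,2]>.1)&(P[:,0]>.6)&(P[:,0]<.85)&(P[:,1]>.17)&(P[:,1]<.3); Q=P[m]; print(Q[np.argsort(Q[:,0])][:8].round(3))
m=(P[:,2]>.1)&(P[:,0]>.66)&(P[:,0]<.85)&(P[:,1]>.05)&(P[:,1]<.3);Q=P[m]; print(Q[np.argsort(Q[:,0])][:400:40].round(3))
y=s['eef_rot'][2]; rows(p,y,[(p[0]-.06,p[1]+.06,.08,y),(p[0]-.02,.22,.14,-90)])
```

```text
[0.59055506 0.14546006 0.0798516 ] [-1.79995557e+02 -2.31550808e-02  6.44213917e-02] [-0.72361863 -0.40869134  0.15131973] [ 32.2  21.8 -18.5   0.  -49.7  57.8]
cam_pivot 0.88 [395.1, 297.5] [0.6289 0.126  0.1621] [0.5979 0.1104 0.1   ]
lever_peg 0.86 [316.2, 263.9] [0.6146 0.1467 0.101 ] [0.6143 0.1467 0.1   ]
[[0.6   0.18  0.52 ]
 [0.6   0.172 0.522]
 [0.6   0.17  0.522]
 [0.6   0.174 0.523]
 [0.6   0.189 0.521]
 [0.6   0.179 0.519]
 [0.601 0.185 0.519]
 [0.601 0.192 0.517]]
[[0.733 0.161 0.217]
 [0.74  0.155 0.228]
 [0.747 0.151 0.199]
 [0.754 0.149 0.211]
 [0.76  0.144 0.19 ]
 [0.765 0.142 0.188]
 [0.77  0.141 0.183]
 [0.777 0.141 0.181]
 [0.784 0.141 0.18 ]
 [0.791 0.158 0.174]]
travel [[-0.1199, -0.1201, -0.0003], [-0.0398, -0.1491, -0.1203]]
dr [[0, 0, np.float64(-0.0)], [0, 0, np.float64(0.2502)]]
```

Call:
jog_arm --travel '[[-0.06,-0.02,0],[-0.1,-0.08,-0.08],[-0.1,-0.12,-0.14],[-0.1,-0.12,-0.14],[-0.1,-0.12,-0.14],[-0.1,-0.12,-0.14],[-0.1,-0.12,-0.14],[-0.1,-0.12,-0.14],[-0.1,-0.12,-0.14],[-0.1,-0.12,-0.14]]' --dr '[[0,0,0],[0,0,0.02],[0,0,0.05],[0,0,0.08],[0,0,0.11],[0,0,0.14],[0,0,0.17],[0,0,0.2],[0,0,0.22],[0,0,0.24]]' --claw '[0,0,0,0,0,0,0,0,0,0]'

```text
time_s: 7.9
tcp_pos: [0.54, 0.2054, 0.1501]
eef_rot: [-180.0, -0.0, -86.6]
contact_force: [0.0, -0.0, -0.0]
gripper_width: 0.0005
gripper_force: 0.0
```

Call:
jog_arm --travel '[[0,0,0],[0,0,0],[0,0,0],[0,0,0],[0,0,0],[0,0,0],[0,0,0],[0,0,0],[0,0,0],[0,0,0]]' --dr '[[0,0,0.03],[0,0,0.06],[0,0,0.09],[0,0,0.12],[0,0,0.15],[0,0,0.18],[0,0,0.2],[0,0,0.22],[0,0,0.24],[0,0,0.26]]' --claw '[0,0,0,0,0,0,0,0,0,0]'

```text
time_s: 9.15
tcp_pos: [0.54, 0.2055, 0.1501]
eef_rot: [-180.0, 0.0, 179.8]
contact_force: [-0.4, -1.1, -0.1]
gripper_width: 0.0005
gripper_force: 0.0
```

Run:
```python
from plan import *
s=r.get_state(); p=s['tcp_pos']; print(p,s['eef_rot'],s['contact_force'],s['joints'].round(1))
c=cap('scene')
for k in('lever_peg','cam_pivot'):
    for d in r.tip_of(k,'scene')[:2]: print(k,d['conf'],d['at'],at_z(c,[d['at']],.085)[0].round(4))
for f in (48,35,25,15,5,-3): print(f,(PIV+.074*e(f)+[0,.030]).round(3))
y=s['eef_rot'][2]
t=lambda f,m:(*(PIV+.074*e(f)+[0,.030+m]),.08,-180)
f=t(40,.035)
rows(p,y if y<0 else y-360,[(f[0],f[1],.16,-180),t(40,.035),t(40,.015),t(35,0),t(28,0),t(21,0),t(14,0),t(7,0),t(1,0),t(-3,0)])
```

```text
[0.54001022 0.20547292 0.15006197] [-1.79997625e+02  1.94861937e-02  1.79841784e+02] [-0.43471932 -1.10832309 -0.11184215] [  40.2   15.   -17.9    0.   -57.1 -130.4]
lever_peg 0.63 [241.4, 223.1] [0.6126 0.146  0.085 ]
cam_pivot 0.37 [285.6, 238.9] [0.6118 0.038  0.085 ]
48 [0.611 0.174]
35 [0.622 0.162]
25 [0.628 0.151]
15 [0.632 0.138]
5 [0.635 0.126]
-3 [0.635 0.115]
travel [[-0.1554, -0.0068, -0.0199], [-0.1554, -0.0068, 0.1401], [-0.1555, -0.0468, 0.1401], [-0.1635, -0.087, 0.1401], [-0.1729, -0.1024, 0.1401], [-0.1805, -0.1188, 0.1401], [-0.186, -0.136, 0.1401], [-0.1893, -0.1538, 0.1401], [-0.1904, -0.1692, 0.1401], [-0.1903, -0.1796, 0.1401]]
dr [[0, 0, np.float64(-0.0004)], [0, 0, np.float64(-0.0004)], [0, 0, np.float64(-0.0004)], [0, 0, np.float64(-0.0004)], [0, 0, np.float64(-0.0004)], [0, 0, np.float64(-0.0004)], [0, 0, np.float64(-0.0004)], [0, 0, np.float64(-0.0004)], [0, 0, np.float64(-0.0004)], [0, 0, np.float64(-0.0004)]]
```

Call:
jog_arm --travel '[[-0.155,-0.007,0],[-0.155,-0.007,0],[-0.155,-0.007,0.07],[-0.155,-0.007,0.14],[-0.155,-0.007,0.14],[-0.155,-0.047,0.14],[-0.163,-0.087,0.14],[-0.173,-0.102,0.14],[-0.18,-0.119,0.14],[-0.18,-0.119,0.14]]' --dr '[[0,0,0],[0,0,0],[0,0,0],[0,0,0],[0,0,0],[0,0,0],[0,0,0],[0,0,0],[0,0,0],[0,0,0]]' --claw '[0,0,0,0,0,0,0,0,0,0]'

```text
time_s: 10.55
tcp_pos: [0.6365, 0.1491, 0.0838]
eef_rot: [179.6, 0.8, -179.9]
contact_force: [8.7, 10.3, -0.4]
gripper_width: 0.0001
gripper_force: 5.3
```

Run:
```python
from plan import *
s=r.get_state(); p=s['tcp_pos']; print(p,s['eef_rot'],s['contact_force'],s['joints'].round(1))
c=cap('scene'); 
for k in('lever_peg',):
    for d in r.tip_of(k,'scene')[:2]: print(k,d['conf'],d['at'],at_z(c,[d['at']],.085)[0].round(4))
save(c,'s2.png',(180,180,340,320),4)
t=lambda f,m:(*(PIV+.074*e(f)+[0,.030+m]),.08,180)
rows(p,s['eef_rot'][2]%360,[t(14,0),t(7,0),t(1,0),t(-3,0)])
```

```text
[0.63648715 0.14905457 0.08379994] [ 179.58366401    0.75583108 -179.86578229] [ 8.66696256 10.32959307 -0.37689322] [  30.3   24.8  -12.9    0.   -51.5 -120.1]
lever_peg 0.57 [256.1, 221.4] [0.6327 0.1237 0.085 ]
travel [[0.0074, -0.0237, 0.0076], [0.0042, -0.0415, 0.0076], [0.0031, -0.0569, 0.0076], [0.0033, -0.0672, 0.0076]]
dr [[0, 0, np.float64(0.0004)], [0, 0, np.float64(0.0004)], [0, 0, np.float64(0.0004)], [0, 0, np.float64(0.0004)]]
```

View pics/s2.png

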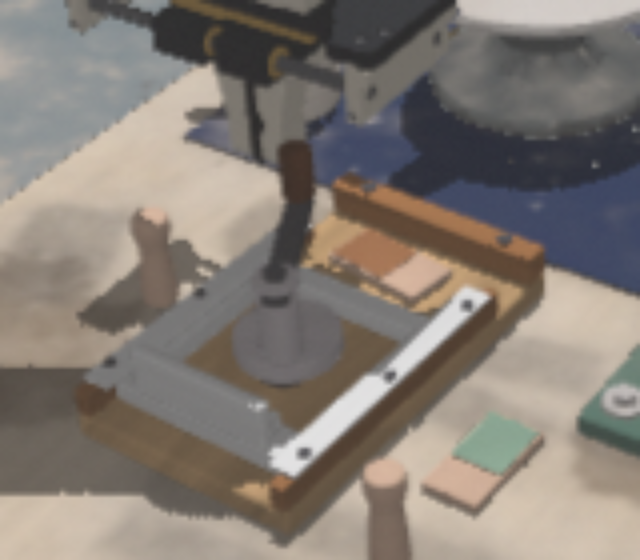

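The scene crop shows the peg at (297,172) against the fingers and the lever pointing forward-left. The push sits too far onto the peg's far side (8.7 N sideways), so I'll back off, shift 12 mm towards the robot and push again.

Call:
jog_arm --travel '[[0,0.03,0.007],[0.028,0.03,0.007],[0.028,0.0,0.007],[0.026,-0.014,0.007],[0.024,-0.026,0.007],[0.02,-0.038,0.007],[0.018,-0.05,0.007],[0.016,-0.06,0.007],[0.016,-0.068,0.007],[0.016,-0.068,0.007]]' --dr '[[0,0,0],[0,0,0],[0,0,0],[0,0,0],[0,0,0],[0,0,0],[0,0,0],[0,0,0],[0,0,0],[0,0,0]]' --claw '[0,0,0,0,0,0,0,0,0,0]'

```text
time_s: 11.9
tcp_pos: [0.6231, 0.1118, 0.0771]
eef_rot: [180.0, 0.1, -180.0]
contact_force: [1.5, 2.5, 1.2]
gripper_width: 0.0004
gripper_force: 1.3
```

Run:
```python
from plan import *
s=r.get_state(); p=s['tcp_pos']; print(p,s['eef_rot'],s['contact_force'],s['joints'].round(1))
c=cap('scene'); 
for k in('lever_peg',):
    for d in r.tip_of(k,'scene')[:2]: print(k,d['conf'],d['at'],at_z(c,[d['at']],.085)[0].round(4))
save(c,'s3.png',(180,180,340,320),4)
```

```text
[0.62309504 0.11175405 0.07712282] [ 1.79961152e+02  1.03382208e-01 -1.79960337e+02] [1.48080464 2.49145789 1.17007903] [  27.8   23.9  -15.4    0.   -50.6 -117.8]
lever_peg 0.82 [274.4, 226.4] [0.6364 0.081  0.085 ]
```

View pics/s3.png

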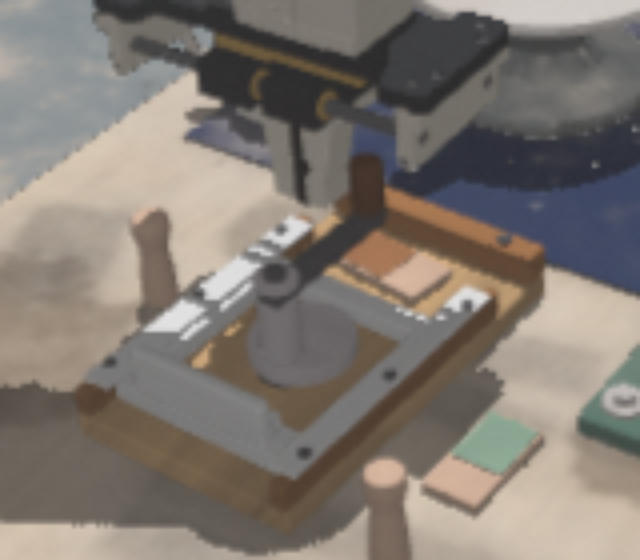

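The lever now points straight at the fence: peg at crop (367,185), world (0.636,0.081), about 4° off. Next I retreat and go behind the push plate.

Call:
jog_arm --travel '[[0,0.06,0],[0,0.06,-0.08],[0,0.06,-0.18],[0.1,0.03,-0.18],[0.2,0,-0.18],[0.3,-0.036,-0.18],[0.324,-0.036,-0.18],[0.324,-0.036,-0.08],[0.324,-0.036,0.03],[0.324,-0.036,0.084]]' --dr '[[0,0,0],[0,0,0],[0,0,0],[0,0,0.004],[0,0,0.007],[0,0,0.007],[0,0,0.007],[0,0,0.007],[0,0,0.007],[0,0,0.007]]' --claw '[0,0,0,0,0,0,0,0,0,0]'

```text
time_s: 13.25
tcp_pos: [0.4586, 0.0927, 0.0319]
eef_rot: [-179.8, -0.2, 177.5]
contact_force: [-0.8, 1.4, 0.6]
gripper_width: 0.0003
gripper_force: 0.0
```

Run:
```python
from plan import *
s=r.get_state(); p=s['tcp_pos']; print(p,s['eef_rot'],s['contact_force'],s['joints'].round(1))
c=cap('top'); save(c,'t3.png',(210,195,350,330),5)
c2=cap('scene')
for k in('lever_peg','push_plate'):
    for n,cc,z in(('top',c,.085),('scene',c2,.085)):
      for d in r.tip_of(k,n)[:1]: print(k,n,d['conf'],d['at'],at_z(cc,[d['at']],.1 if k=='lever_peg' else .042)[0].round(4))
```

```text
[0.45864812 0.09271515 0.03185915] [-179.84740652   -0.20517997  177.51658429] [-0.79658305  1.43503449  0.57736087] [  35.6   14.5  -38.7   -0.   -37.  -128.1]
lever_peg top 0.78 [265.9, 233.9] [0.6309 0.0881 0.1   ]
lever_peg scene 0.78 [272.7, 223.0] [0.6269 0.0777 0.1   ]
push_plate top 0.71 [269.0, 274.4] [0.5595 0.0901 0.042 ]
push_plate scene 0.61 [248.0, 271.6] [0.535  0.0759 0.042 ]
```

View pics/t3.png

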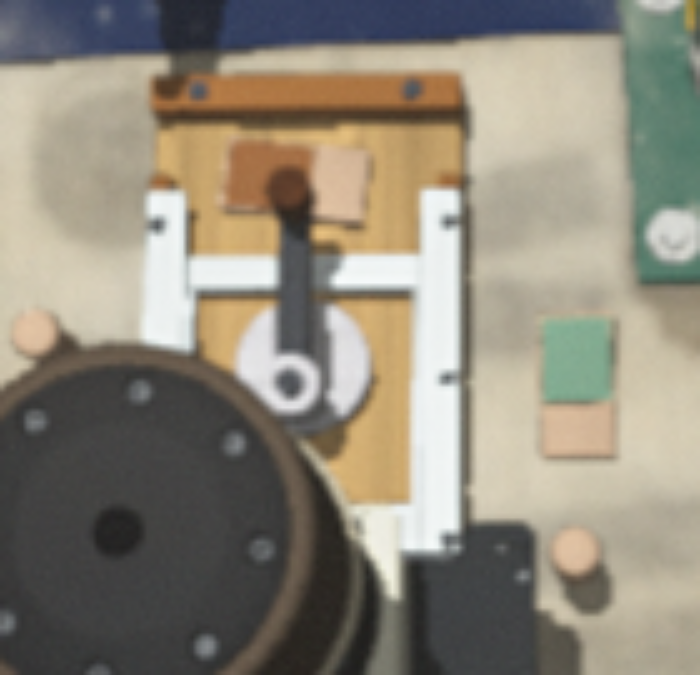

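The top crop shows the lever ahead, peg (288,187) over hub (291,380). The gripper is behind the plate, so I'll push the slide.

Call:
jog_arm --travel '[[-0.02,0,-0.008],[-0.035,0,-0.008],[-0.045,0,-0.008],[-0.055,0,-0.008],[-0.065,0,-0.008],[-0.075,0,-0.008],[-0.085,0,-0.008],[-0.092,0,-0.008],[-0.1,0,-0.008],[-0.1,0,-0.008]]' --dr '[[0,0,0],[0,0,0],[0,0,0],[0,0,0],[0,0,0],[0,0,0],[0,0,0],[0,0,0],[0,0,0],[0,0,0]]' --claw '[0,0,0,0,0,0,0,0,0,0]'

```text
time_s: 14.8
tcp_pos: [0.5106, 0.0918, 0.0383]
eef_rot: [-180.0, 0.0, 177.5]
contact_force: [-1.0, -0.4, -0.5]
gripper_width: 0.0005
gripper_force: 0.4
```

Call:
jog_arm --travel '[[-0.004,0,0],[-0.006,0,0],[-0.008,0,0],[-0.01,0,0],[-0.012,0,0],[-0.014,0,0],[-0.016,0,0],[-0.016,0,0],[-0.016,0,0],[-0.016,0,0]]' --dr '[[0,0,0],[0,0,0],[0,0,0],[0,0,0],[0,0,0],[0,0,0],[0,0,0],[0,0,0],[0,0,0],[0,0,0]]' --claw '[0,0,0,0,0,0,0,0,0,0]'

```text
time_s: 16.05
tcp_pos: [0.515, 0.0914, 0.0382]
eef_rot: [-180.0, -0.3, 177.5]
contact_force: [-18.0, 7.0, 11.9]
gripper_width: 0.0006
gripper_force: 9.0
```

Firm stop at 18 N. Retreat back and up, then check.

Call:
jog_arm --travel '[[-0.003,0,0],[-0.003,0,0],[-0.003,0,0],[0.05,0,0],[0.1,0,0],[0.12,0,-0.1],[0.12,0.1,-0.22],[0.12,0.22,-0.32],[0.12,0.34,-0.32],[0.12,0.4,-0.32]]' --dr '[[0,0,0],[0,0,0],[0,0,0],[0,0,0],[0,0,0],[0,0,0],[0,0,0],[0,0,0],[0,0,0],[0,0,0]]' --claw '[0,0,0,0,0,0,0,0,0,0]'

```text
time_s: 17.3
tcp_pos: [0.468, 0.297, 0.201]
eef_rot: [179.8, 0.2, 177.6]
contact_force: [0.5, -0.2, -0.5]
gripper_width: 0.0003
gripper_force: 0.0
```

Run:
```python
from plan import *
s=r.get_state(); p=s['tcp_pos']; print(p,s['eef_rot'],s['contact_force'])
c=cap('top'); save(c,'t4.png',(210,195,350,330),5)
```

```text
[0.46801586 0.29701852 0.20097808] [179.76068195   0.22735365 177.577647  ] [ 0.46946223 -0.17796712 -0.5277339 ]
```

View pics/t4.png

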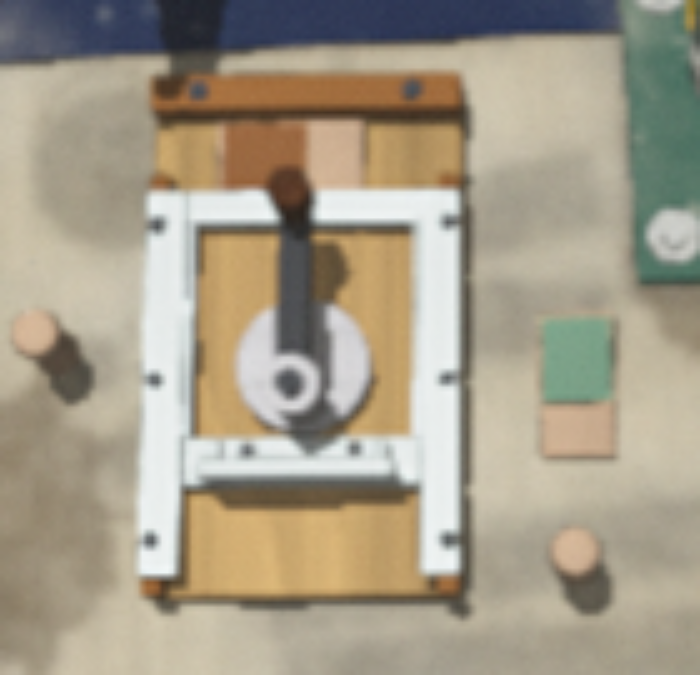

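The top crop shows the slide home, with its far bar moved from y=255 to y=190. The tile at (293,152) is square to the fence, the lever points straight ahead and the stamps and spare tile have not moved.

```bash
python3 -c "
from plant import r
print(r.close_job())"
```

```text
the job is handed in; nothing more can be done
None
```

The job is handed in at about 17 s: the cam lever was turned to about 4° off straight ahead, then the slide was pushed to its firm stop, and the last picture shows the tile square between slide and fence and the stamps and spare tile unmoved.

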